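Clear and reload the test jig

TASK

Without lifting it out, slide the blue gate plate sideways along its groove until its slot runs onto the red-headed pin and it hangs there by its notch, off the end of the groove. Then push the green tested unit along the lane, not lifting it, onto the tipping tray, so that it tips the tray and rests against the yellow lip. Finally set the white fresh unit squarely on the black nest pad between the rails, and leave the yellow reference unit, meter and spool alone.

Things in the scene. Friction and masses are not known exactly. Their poses are not given: they have to be found in the camera images.
- jig: Fixed orange test jig. Origin on the table under the middle of its groove; x runs along the lane (nest, groove, tray), y across it towards the pin, z up. Deck top 60 mm above the table, x from -165 to 30 mm, y from -85 to 58 mm (to -120 mm for x below -30). Two aluminium rails, 8 mm high, flank the lane from x = -162 to -22 mm, inner faces at y = +-40.5 mm.
- groove_end (a point): Open end of the groove: middle of the floor's end edge, 18 mm above the table, at the deck's side towards the pin. The groove, 16.6 mm wide and 42 mm deep, crosses the deck along the jig's y at x = 0, from 128 mm before this point (closed end) to here.
- pin (a point): On the axis of a steel pin, 10 mm thick, 115 mm above the table, in line with the groove and 48 mm beyond its open end. It lies along the jig's x, sticks out of an orange post (face 16 mm behind this point, top 135 mm above the table) towards the robot's side and ends in a red head, 26 mm across, that starts 14 mm before this point. Axes as the jig's.
- gate_mid (a point): Centre of the loose blue gate plate, about 0.35 kg: 14 mm thick (x), 120 mm wide (y), 135 mm high (z), axes near the jig's. Stands upright in the groove across the lane, top 153 mm above the table. Its foot (lowest 56 mm) is 64 mm wide and stands on the groove floor. When its notch comes over the pin, the foot has left the floor and the plate drops 10 mm onto the pin.
- gate_edge (a point): On the plate's straight upright side edge away from the pin, 60 mm from the plate's middle, 12 mm above its lower end. The edge, 14 mm thick, reaches 74 to 153 mm above the table at the start: a place to push (about 1 to 2 N), low down so that the plate stays upright.
- gate_notch (a point): Middle of the notch's top face, 44.5 mm above gate_mid. A slot 16 mm high, level with the pin, runs in from the plate's edge on the pin's side to 9 mm past its middle, where it stops; over its inner 18 mm the notch goes up 8 mm more. Hung, this point rests on the pin, 5 mm above pin. Pushed about 4 mm too far, the slot's end stops on the pin.
- tested_mid (a point): Centre (half-way up) of the tested unit, green housing, about 0.4 kg, at the start on the nest pad, lengthwise along the lane. All three units are alike: grey base 110 x 70 x 18 mm, on its middle a housing 90 x 42 x 34 mm, 52 mm high in all; x the long way, z up. It can be pushed on the end face of its housing.
- fresh_mid (a point): Centre (half-way up) of the fresh unit, white housing, same shape and mass, standing on the table to the left or right of the jig. Can be gripped across its 42 mm wide housing, which reaches from 8 mm below to 26 mm above this point; the base below is 70 mm wide.
- sample_mid (a point): Centre (half-way up) of the reference unit, yellow housing, same shape, on the other side of the jig from the fresh unit: leave it.
- nest (a point): Middle of the black nest pad (125 mm along the lane, 80 mm across), flat on the deck top between the rails, 60 mm above the table. Axes as the jig's.
- tray_pivot (a point): Middle of the tipping tray's hinge line, in its top face, level with the deck, 92 mm past the groove along the lane. Steel tray, 92 mm wide inside, side walls 12 mm high; its face reaches from 58 mm before this point to 95 mm past it, where a yellow lip 20 mm high closes it. x along the tray, z out of its face; turns with the tray.
- tray (a joint): Tilt of the tray in rad: 0 level (the start; a counterweight holds it so), 0.5 with its far end fully down. It tips when a unit's middle is 10 to 20 mm past the hinge line; the slick tray lets the unit slide down to the lip by itself, and its weight keeps the tray down.
- meter: Yellow hand meter lying on the table, 80 x 150 x 41 mm, origin under its middle: leave it.
- spool: Copper-coloured wire spool standing on the table, 70 mm across, 50 mm high, origin under its middle: leave it.
Mind the look-alikes: they are no part of the job. What is shaped like the part that bears fresh_mid but pink is not meant.

How it is judged:
By the outcome, as a careful person would: the job done as asked, in the order asked, and still so for the second after the job is handed in, with the robot touching nothing.
It also fails if it takes over 69 s, if anything falls off the work surface, if the arm or the gripper's body presses on something with over 40 N, if the wrist force passes 120 N, or if a joint passes its speed limit or range.

ROBOT

A 6-joint arm with a two-finger parallel gripper is mounted at the origin on the work surface. World frame = base frame: x ahead of the robot, y to its left, z up, the work surface at z = 0. Lengths are in mm, angles in rad, forces in N, time in s.
With the tool pointing down it reaches from about 325 to 850 mm from the base axis. Payload 4.4 kg.
Tool frame: the origin (TCP) lies on the centre line of the jaws, within the pads' length; the fingertips stand 25 mm ahead of it and the grasp point (between the pads) lies 6 mm ahead of it; z points along the fingers, y is the line along which they close (so a half turn about z gives the same grasp; the last joint's range is limited). The gripper opens to 94 mm and grips with 3 to 60 N. Pads are 16 mm wide; open, the fingers measure 119 mm over their backs; the gripper's body (75 mm by 177 mm) begins 78 mm behind the grasp point.
Start: joints at [-1.294, 0.207, 1.542, -0, 1.393, -0.15], TCP at [238.015, -523.427, 230.447] pointing down, gripper open.
Joint ranges: [-2.73, 2.73], [-0.86, 2.22], [0.23, 2.46], [-1.11, 4.25], [0.08, 2.63], [-2.82, 2.82]. Speed limits (rad/s): [2.79, 2.79, 3.14, 3.14, 3.14, 3.14].

INTERFACE

Orientations are given as [roll, pitch, yaw] about the fixed x, y, z axes, in that order (R = Rz(yaw) Ry(pitch) Rx(roll)).
In Python, from rig import * gives the robot as it stands. The module is installed in compiled form; this text tells all that it offers. Calls block until the motion is done:
- reach(position, orientation): joint-space move of the TCP to a pose.
- move_straight(position, rot=None, velocity=150, contact_N=None): straight line of the TCP; rot=None keeps the orientation; velocity is the mean speed in mm/s. With contact_N (N) it stops when the force on the tool has changed by that much, and returns True; else False.
- goto_joints(angles): joint-space move.
- set_gripper(opening): opening from 0.0 (shut) to 1.0 (fully open); the grip force is fixed at half the most; returns when the fingers have stopped.
- hold(seconds).
- inverse_kinematics(position, orientation): joint angles nearest the present ones, or None.
- state(): the state.
- get_image(name): name is "scene" or "top" or "wrist"; returns a dict with "img" (480x640x3 uint8, red, green, blue), "depth" (480x640 float32, mm along the optical axis (not along the pixel's ray), 0 where there is no reading), "vfov" (degrees; the focal length in pixels is half the picture's height over the tangent of half this angle, whatever the lens; pixels are square), "cx", "cy" (the principal point, pixels), "k1" (the pictures are not rectified: a ray, as slopes to the right and down, at radius r is drawn at 1 + k1 r^2 times it, then the intrinsics apply), "T" (4x4, takes a point from camera to world coordinates). Camera axes: x right, y down, z forward; pixel columns grow to the right and rows downward; lengths in mm; the calibration is good to about 2 mm. A picture is of the moment at which its call begins.
A pose or a line that the arm cannot do raises Unreachable and nothing moves.
- job_done(): hands the job in; it is judged then, once.
Trained networks look in a picture, given as the dict that the camera call returned (one of the last four; its "shot" number tells which), for a name from the list of things; names that differ only in an ending like _2 or _b are one class to them, and where a whole thing is asked for, a point or a joint stands for the part that bears it (a point fixed in the world has none). Each returns a list of dicts, best first, with "confidence" (0 to 1); they miss things now and then, are a little off and sometimes report something else, mostly with a low value. They report only what shows in the picture. A call takes as long as a camera call. They do not tell look-alikes from the thing itself.
- outline_of(picture, thing): "pixels" (480x640 bool, what is visible of it) and "rect" ([left, top, width, height] in pixels, round what is visible of it).
- pinpoint(picture, thing): "at" ([column, row] in pixels: a listed point, or the origin of a listed thing).
The state is a dict: "time_s": time; "joint_pos": joint angles; "qd": joint speeds; "tau": joint torques, N m; "tcp_pos": TCP position; "tool_rot": TCP orientation; "contact_force": force on the tool from outside, world axes, zero at the start; "ft_torque": the same for the moment, N m; "width": opening from 0.0 (shut) to 1.0 (fully open); "gripper_force": force on a finger pad.
Only numpy, scipy, OpenCV 4.12 (cv2) and the standard library are available. Lean on these libraries where they do the work, as an engineer would, in place of code of your own. Each camera call takes 0.05 s, during which the arm holds its last target. There are 200 camera calls.

## Working session

There is one attempt and no reset: what is moved stays moved. The work goes in short steps, each a Python script; the robot and the scene stay as the last script left them, time stands still between calls to the robot, and variables do not carry over. Pictures are saved under pics/ and viewed, at most 10 in all, crops included, and the job is handed in when it is done.

```bash
mkdir -p pics; cat > h.py <<'E'
from rig import *
import numpy as np, cv2
def ray(p,u,v):
    f=240/np.tan(np.radians(p["vfov"])/2)
    K=np.array([[f,0,p["cx"]],[0,f,p["cy"]],[0,0,1.]])
    d=np.array([(u-p["cx"])/f,(v-p["cy"])/f]); s=d.copy()
    for _ in range(20): s=d/(1+p["k1"]*(s@s))
    return np.array([s[0],s[1],1.])
def at_z(p,u,v,z):
    T=np.array(p["T"]); d=T[:3,:3]@ray(p,u,v); o=T[:3,3]
    return o+d*(z-o[2])/d[2]
def at_d(p,u,v):
    z=p["depth"][int(round(v)),int(round(u))]
    T=np.array(p["T"]); return T[:3,:3]@(ray(p,u,v)*z)+T[:3,3]
def cloud(p):
    f=240/np.tan(np.radians(p["vfov"])/2)
    v,u=np.mgrid[0:480,0:640]; d=np.stack([(u-p["cx"])/f,(v-p["cy"])/f],-1); s=d.copy()
    for _ in range(20): s=d/(1+p["k1"]*(s**2).sum(-1,keepdims=True))
    c=np.concatenate([s,np.ones((480,640,1))],-1)*p["depth"][...,None]
    T=np.array(p["T"]); return c@T[:3,:3].T+T[:3,3]
def project(p,X):
    T=np.array(p["T"]); c=T[:3,:3].T@(np.array(X)-T[:3,3]); s=c[:2]/c[2]; f=240/np.tan(np.radians(p["vfov"])/2)
    s=s*(1+p["k1"]*(s@s)); return s*f+np.array([p["cx"],p["cy"]])
def save(p,n,crop=None,k=1):
    im=p["img"][...,::-1]
    if crop: l,t,w,h=crop; im=im[t:t+h,l:l+w]
    cv2.imwrite("pics/"+n,cv2.resize(im,None,fx=k,fy=k))
E
python3 - <<'E'
from h import *
for n in ("scene","top"):
    p=get_image(n); save(p,n+"1.png"); np.savez(n+"1.npz",**{k:p[k] for k in p})
    print(n,np.round(p["T"],3).tolist(),p["vfov"],p["k1"])
    for t in ["jig","groove_end","pin","gate_mid","gate_edge","gate_notch","tested_mid","fresh_mid","sample_mid","nest","tray_pivot","meter","spool"]:
        for r in pinpoint(p,t)[:3]: 
            u,v=r["at"]; print(t,np.round([u,v]),round(r["confidence"],2),np.round(at_d(p,u,v)) if 0<=u<640 and 0<=v<480 else "")
E
```

```text
scene [[-0.744, 0.374, -0.554, 1234.476], [0.668, 0.388, -0.635, 682.009], [-0.023, -0.842, -0.539, 813.963], [0.0, 0.0, 0.0, 1.0]] 49.25642948305613 -0.10163240327018078
jig [314. 298.] 0.82 [619. -64.  42.]
groove_end [329. 305.] 0.75 [632.   3.  69.]
pin [334. 278.] 0.71 [617.   4. 137.]
pin [438. 453.] 0.55 [737. 395.  34.]
gate_mid [346. 255.] 0.54 [502. -77. 103.]
gate_edge [298. 254.] 0.73 [ 579. -170.   99.]
gate_notch [306. 248.] 0.66 [ 585. -126.  139.]
tested_mid [343. 257.] 0.84 [510. -79. 101.]
tested_mid [277. 240.] 0.15 [ 509. -350.   27.]
fresh_mid [280. 238.] 0.94 [ 504. -344.   34.]
fresh_mid [248. 190.] 0.79 [ 409. -637.   46.]
fresh_mid [282. 207.] 0.71 [ 385. -489.   32.]
sample_mid [510. 355.] 0.78 [461. 359.  52.]
tray_pivot [278. 289.] 0.91 [ 673. -131.   61.]
meter [440. 452.] 0.85 [734. 396.  35.]
meter [336. 278.] 0.67 [600.  -8. 122.]
spool [262. 266.] 0.73 [ 612. -284.   21.]
top [[0.011, -0.985, 0.174, 240.677], [-1.0, -0.011, 0.001, -146.408], [0.001, -0.174, -0.985, 1725.727], [0.0, 0.0, 0.0, 1.0]] 48.35121706873221 -0.10471378302268129
jig [318. 230.] 0.64 [ 565. -115.   62.]
jig [322. 224.] 0.5 [ 575. -128.  108.]
groove_end [302. 222.] 0.76 [596. -64.  26.]
groove_end [324. 223.] 0.71 [ 571. -136.  143.]
pin [281. 216.] 0.88 [619.   7.   3.]
gate_mid [323. 224.] 0.75 [ 575. -131.  110.]
gate_edge [340. 228.] 0.83 [ 564. -186.  104.]
gate_edge [372. 220.] 0.18 [ 599. -289.   53.]
gate_notch [326. 221.] 0.92 [ 573. -140.  151.]
fresh_mid [437. 292.] 0.91 [ 372. -491.   50.]
fresh_mid [381. 309.] 0.57 [ 316. -315.   50.]
sample_mid [172. 267.] 0.87 [439. 344.  56.]
sample_mid [342. 228.] 0.63 [ 571. -191.   61.]
nest [312. 251.] 0.57 [490. -99. 102.]
tray_pivot [323. 197.] 0.78 [ 674. -129.   57.]
tray_pivot [341. 228.] 0.63 [ 563. -188.  108.]
meter [172. 192.] 0.85 [690. 367.  35.]
meter [283. 220.] 0.53 [582.  -9. 127.]
spool [376. 223.] 0.92 [ 592. -303.   42.]
```

View pics/scene1.png

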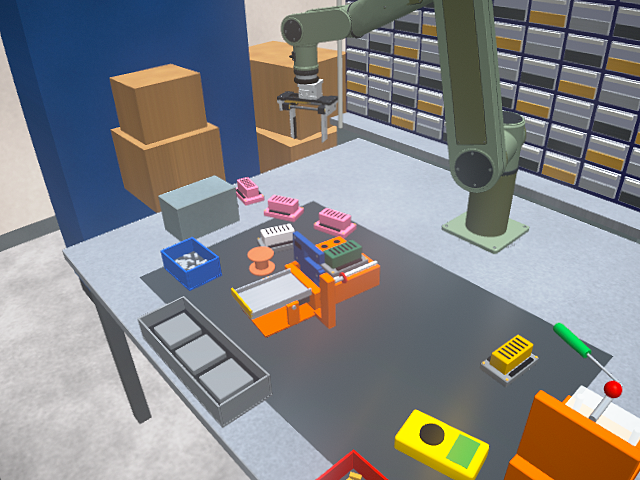

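View pics/top1.png

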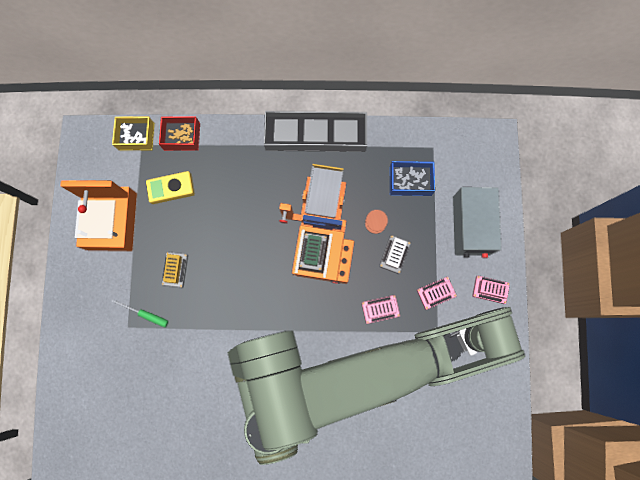

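The scene shows four candidates of fresh-unit shape. In the top picture the white one is at (395,253), and pink ones are at (380,309), (436,292) and (491,289). The fresh unit is the white one, standing just right of the jig. The jig is at (322,225) with the blue gate at (322,221) and the pin to its left at (285,213). Next I'll look from the wrist and take a confirming crop.

```bash
python3 - <<'E'
from h import *
s=state(); print(s["time_s"],s["tool_rot"])
reach([480,-200,420],[np.pi,0,-0.2])
p=get_image("wrist"); save(p,"w1.png"); np.savez("w1.npz",**{k:p[k] for k in p})
print(np.round(p["T"],3).tolist(),p["vfov"],state()["time_s"],state()["joint_pos"])
for t in ["groove_end","pin","gate_mid","gate_edge","tested_mid","fresh_mid","nest","tray_pivot"]:
    for r in pinpoint(p,t)[:2]:
        u,v=r["at"]; print(t,np.round([u,v]),round(r["confidence"],2),np.round(at_d(p,u,v)) if 0<=u<640 and 0<=v<480 else "")
E
```

```text
1.4 [ 3.14154234e+00 -9.84376583e-06  4.26784122e-01]
[[-0.2, -0.946, -0.256, 554.518], [-0.98, 0.193, 0.052, -216.55], [0.0, 0.261, -0.965, 573.03], [0.0, 0.0, 0.0, 1.0]] 60.280688723105676 3.0833 [-5.62617675e-01  1.04596604e-02  1.37739135e+00 -2.27609663e-04
  1.75514384e+00  1.20923405e+00]
groove_end [192. 123.] 0.78 [581. -97. 154.]
pin [124. 125.] 0.67 [597. -13. 119.]
gate_mid [238. 118.] 0.65 [ 577. -142.  153.]
gate_edge [290. 111.] 0.56 [ 576. -189.   61.]
tested_mid [228. 192.] 0.63 [ 503. -104.  112.]
fresh_mid [422. 277.] 0.79 [ 479. -250.  396.]
fresh_mid [436. 147.] 0.63 [ 499. -358.   51.]
tray_pivot [220.  35.] 0.55 [ 677. -128.   59.]
```

View pics/w1.png

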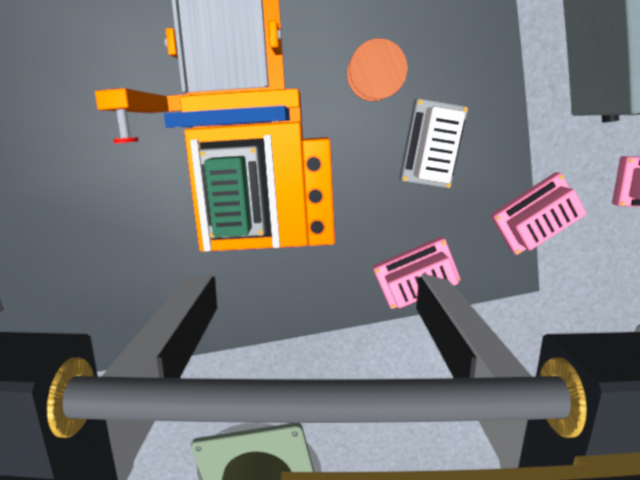

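The wrist picture shows the jig with the blue gate at (225,118), the green unit at (227,197), the pin with its red head at (125,140), and the white fresh unit at (437,143). The pink ones are at (540,212) and (418,273). I'll fit poses from the depth cloud and crop the fresh unit.

```bash
cat > fit.py <<'E'
from h import *
def rect(pts,lo,hi,box):
    m=(pts[...,2]>lo)&(pts[...,2]<hi)&(pts[...,0]>box[0])&(pts[...,0]<box[1])&(pts[...,1]>box[2])&(pts[...,1]<box[3])
    return m
def show(name,P):
    if len(P)<5: print(name,"few"); return
    c,wh,a=cv2.minAreaRect(P[:,:2].astype(np.float32)); b=cv2.boxPoints((c,wh,a))
    e=[b[1]-b[0],b[2]-b[1]]; e=max(e,key=np.linalg.norm)
    ang=np.degrees(np.arctan2(e[1],e[0]))
    print(name,"c",np.round(c,1),"size",np.round(sorted(wh),1),"long-axis deg",round(ang%180,2),"z",round(np.median(P[:,2]),1),len(P))
E
python3 - <<'E'
from fit import *
p=dict(np.load("w1.npz")); save(p,"fresh.png",(380,80,110,120),5)
C=cloud(p); im=cv2.cvtColor(p["img"],cv2.COLOR_RGB2HSV); H,S,V=[im[...,i].astype(int) for i in range(3)]
J=(400,760,-220,40)
show("gate top",C[rect(C,145,162,J)&(abs(H-110)<15)&(S>120)])
show("tested top",C[rect(C,105,118,(400,565,-220,40))])
show("deck",C[rect(C,56,63,(420,560,-230,40))&(abs(H-17)<8)&(S>150)])
r=rect(C,64,72,(400,565,-220,40))&(S<60)&(V>150)
n,L=cv2.connectedComponents(r.astype(np.uint8))
for i in range(1,n):
    if (L==i).sum()>100: show("rail",C[L==i])
show("head",C[rect(C,80,140,(500,700,-60,60))&((H<8)|(H>172))&(S>120)])
show("post",C[rect(C,128,142,(500,760,-80,60))&(abs(H-17)<8)&(S>150)])
show("tray",C[rect(C,52,66,(600,760,-220,0))&(S<60)])
F=(400,600,-440,-280)
show("fresh top",C[rect(C,46,60,F)]); show("fresh all",C[rect(C,10,60,F)]); show("fresh base",C[rect(C,13,22,F)])
E
```

```text
gate top c [ 580.8 -128.9] size [ 13.9 120.3] long-axis deg 81.11 z 152.5 1618
tested top c [ 496.1 -100. ] size [42.6 90.5] long-axis deg 171.68 z 111.7 2923
deck c [ 490.1 -131.8] size [140.9 192. ] long-axis deg 89.3 z 59.7 6736
rail c [ 485.5 -146.1] size [  8.  140.2] long-axis deg 171.65 z 67.6 720
rail c [497.5 -58. ] size [  8.7 136.3] long-axis deg 171.28 z 67.5 709
head c [582.6  -9.4] size [ 4.6 23.9] long-axis deg 81.92 z 125.1 103
post c [624.1 -14.8] size [20.3 34.5] long-axis deg 82.49 z 134.3 667
tray c [ 664.1 -126.6] size [102.4 135.2] long-axis deg 77.62 z 59.5 7116
fresh top c [ 536.4 -348.2] size [ 90.2 171.3] long-axis deg 24.23 z 51.1 3480
fresh all c [ 526.3 -333. ] size [139.3 148.3] long-axis deg 69.98 z 49.6 5464
fresh base c [ 499.8 -364.4] size [ 71.1 111. ] long-axis deg 159.98 z 17.7 1371
```

View pics/fresh.png

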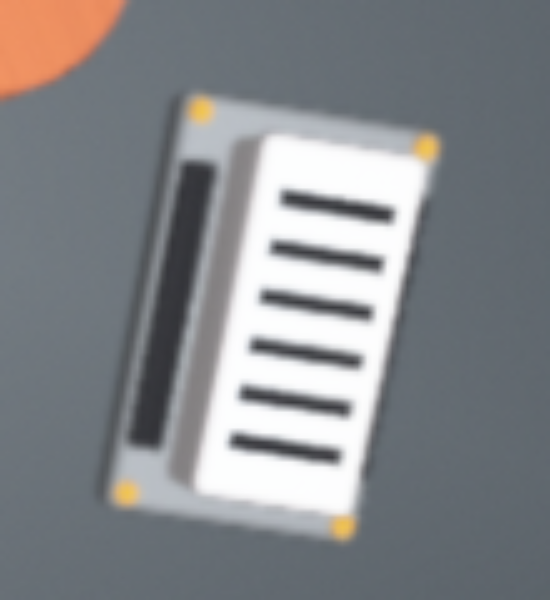

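The crop confirms it: white housing with dark slots on a grey base, no pink. The jig yaw is −8.5°, its origin is at about (582.5, −115.6), and the gate centre is at jig y ≈ −13.4. Now I'll push the gate.

```bash
cat >> h.py <<'E'
YAW=np.radians(-8.5); O=np.array([582.5,-115.6])
def J(x,y,z): c,s=np.cos(YAW),np.sin(YAW); return [O[0]+c*x-s*y,O[1]+s*x+c*y,z]
def Jinv(P): c,s=np.cos(YAW),np.sin(YAW); d=np.asarray(P)[...,:2]-O; return np.stack([c*d[...,0]+s*d[...,1],-s*d[...,0]+c*d[...,1]],-1)
E
python3 - <<'E'
from fit import *
rot=[np.pi+0.06,0,YAW]
set_gripper(0.0)
reach(J(0,-108,200),rot); move_straight(J(0,-108,93),velocity=150)
print("touch",move_straight(J(0,-70,93),velocity=25,contact_N=0.7))
y0=Jinv(state()["tcp_pos"])[1]; print(y0,state()["contact_force"])
print("jam",move_straight(J(0,y0+98,93),velocity=35,contact_N=12))
s=state(); print(Jinv(s["tcp_pos"]),s["contact_force"],s["time_s"])
p=get_image("wrist"); save(p,"w2.png"); C=cloud(p); im=cv2.cvtColor(p["img"],cv2.COLOR_RGB2HSV)
b=(abs(im[...,0].astype(int)-110)<15)&(im[...,1]>120)
P=C[rect(C,130,165,(500,700,-220,150))&b]; show("gate",P)
if len(P): print(Jinv(P[:,:3]).min(0),Jinv(P[:,:3]).max(0))
E
```

```text
touch True
-84.98458550136964 [ 0.2820725  -0.51271443 -0.10347789]
jam False
[ 0.01658822 12.9711847 ] [-0.2126908  -0.9655245  -0.40106425] 10.6
gate c [597.1 -34. ] size [15.9 73.7] long-axis deg 81.29 z 142.3 6830
[-5.66960355 46.00974087] [ 10.27029639 119.70799535]
```

View pics/w2.png

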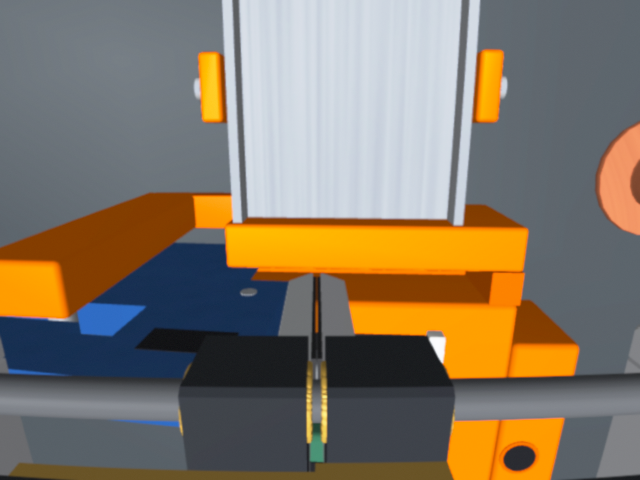

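The wrist picture shows the gate's blue face at (130,330), moved left toward the post at (100,240), with the finger at (315,300) behind its edge. I'll check its tilt in the scene view.

```bash
python3 - <<'E'
from fit import *
p=get_image("scene"); save(p,"s2.png",(240,190,160,150),5); C=cloud(p); im=cv2.cvtColor(p["img"],cv2.COLOR_RGB2HSV)
b=(abs(im[...,0].astype(int)-110)<15)&(im[...,1]>120)
P=C[rect(C,62,165,(500,700,-220,150))&b]; j=Jinv(P)
for y in range(10,170,8):
    m=(j[:,1]>y)&(j[:,1]<y+8)
    if m.sum()>3: print(y,P[m,2].min().round(),P[m,2].max().round(),m.sum())
E
```

```text
66 150.0 154.0 8
74 118.0 155.0 14
82 149.0 154.0 16
90 150.0 155.0 13
98 150.0 154.0 10
106 101.0 154.0 20
114 101.0 153.0 28
122 101.0 152.0 21
130 102.0 152.0 23
138 97.0 153.0 20
146 100.0 151.0 9
```

View pics/s2.png

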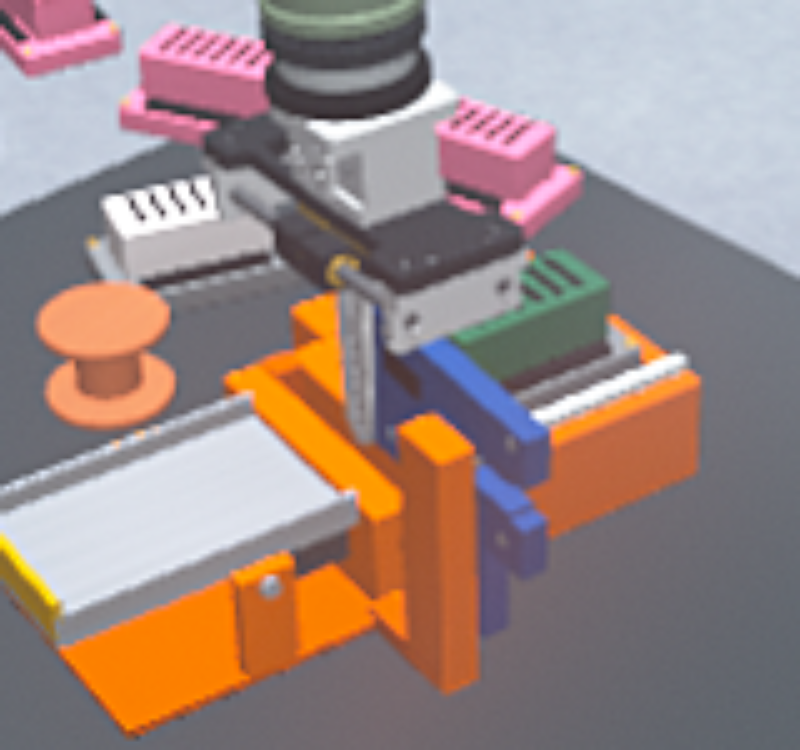

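The gate is upright and level, with the pin in its slot and its top at z≈153. I'll push on slowly in small steps until it drops.

```bash
python3 - <<'E'
from fit import *
def top():
    p=get_image("scene"); C=cloud(p); im=cv2.cvtColor(p["img"],cv2.COLOR_RGB2HSV)
    b=(abs(im[...,0].astype(int)-110)<15)&(im[...,1]>120)
    P=C[rect(C,125,165,(500,700,-220,150))&b]; y=Jinv(P)[:,1]
    a=[np.percentile(P[(y>l)&(y<l+25),2],90) if ((y>l)&(y<l+25)).sum()>4 else 0 for l in (65,90,115,140)]
    return np.round(a,1),np.round(y.max(),1)
y=Jinv(state()["tcp_pos"])[1]
for d in (24,30,33,34.5,36,37):
    r=move_straight(J(0,d,93),velocity=20,contact_N=8); s=state()
    t=top(); print(d,r,np.round(Jinv(s["tcp_pos"]),1),np.round(s["contact_force"],2),t)
    if r or (t[0][2]<147 and t[0][1]<147): break
print(s["time_s"])
E
```

```text
24 False [ 0.1 24.3] [ 0.5   0.18 -0.82] (array([148.4, 152. , 156.6, 159.8]), np.float64(153.4))
30 False [-0.  30.3] [-0.39 -0.1   0.2 ] (array([142. , 144.7, 146.8, 149.6]), np.float64(160.1))
11.9
```

```bash
python3 - <<'E'
from fit import *
def top():
    p=get_image("scene"); C=cloud(p); im=cv2.cvtColor(p["img"],cv2.COLOR_RGB2HSV)
    b=(abs(im[...,0].astype(int)-110)<15)&(im[...,1]>120)
    P=C[rect(C,125,165,(500,700,-220,150))&b]; y=Jinv(P)[:,1]
    a=[np.percentile(P[(y>l)&(y<l+25),2],90) if ((y>l)&(y<l+25)).sum()>4 else 0 for l in (65,90,115,140)]
    return np.round(a,1),np.round(y.max(),1)
print(top())
for d in (32,33.5,35):
    r=move_straight(J(0,d,93),velocity=20,contact_N=8); s=state()
    t=top(); print(d,r,np.round(Jinv(s["tcp_pos"]),1),np.round(s["contact_force"],2),t)
    if r or abs(t[0][3]-t[0][1])<1.5: break
p=get_image("scene"); save(p,"s3.png",(260,200,120,130),5)
print(s["time_s"])
E
```

```text
(array([142.4, 144.4, 145.8, 148.3]), np.float64(161.6))
32 False [-0.  32.1] [ 0.03 -0.32 -1.04] (array([142.5, 144.7, 146.6, 148.1]), np.float64(164.3))
33.5 False [ 0.1 33.3] [ 0.1  -1.58  0.68] (array([142.5, 145.1, 146.1, 147.7]), np.float64(163.5))
35 False [ 0.1 34.9] [-0.09 -1.89  0.95] (array([143.1, 144.2, 146.4, 147.9]), np.float64(165.8))
12.85
```

View pics/s3.png

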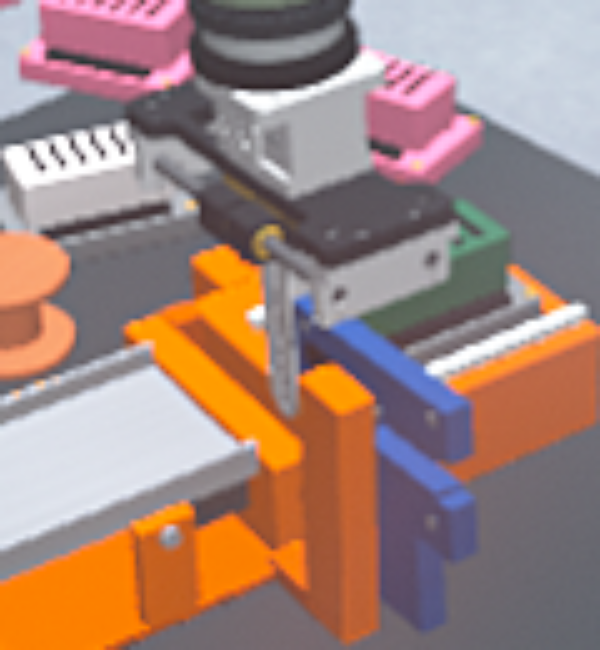

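The gate has dropped, with its top at about 145. It leans about 0.06 rad, flush with my tilted finger. I'll back the finger off and check that it hangs level.

```bash
python3 - <<'E'
from fit import *
def top():
    p=get_image("scene"); C=cloud(p); im=cv2.cvtColor(p["img"],cv2.COLOR_RGB2HSV)
    b=(abs(im[...,0].astype(int)-110)<15)&(im[...,1]>120)
    P=C[rect(C,125,165,(500,700,-220,150))&b]; y=Jinv(P)[:,1]
    a=[np.percentile(P[(y>l)&(y<l+25),2],90) if ((y>l)&(y<l+25)).sum()>4 else 0 for l in (65,90,115,140)]
    return np.round(a,1),np.round(y.max(),1)
move_straight(J(0,31,93),velocity=10); print(top())
move_straight(J(0,15,93),velocity=40); print(top())
move_straight(J(0,-15,93),velocity=60); print(top())
move_straight(J(-20,-25,220),velocity=150); print(top())
reach(J(-30,20,330),[np.pi,0,YAW])
p=get_image("wrist"); save(p,"w4.png"); C=cloud(p); im=cv2.cvtColor(p["img"],cv2.COLOR_RGB2HSV)
b=(abs(im[...,0].astype(int)-110)<15)&(im[...,1]>120)
P=C[rect(C,135,165,(500,700,-220,150))&b]; show("gate",P); j=Jinv(P); print(np.percentile(j,[1,99],axis=0).round(1))
for t in range(50,170,20):
    m=(j[:,1]>t)&(j[:,1]<t+20); print(t, P[m,2].max().round(1) if m.any() else "")
print(state()["time_s"])
E
```

```text
(array([144.8, 145.1, 144.9, 145.4]), np.float64(166.1))
(array([144.1, 145.1, 145.2, 145.8]), np.float64(167.2))
(array([144.3, 144.7, 145.3, 145.5]), np.float64(165.8))
(array([144.2, 145.2, 145.5, 145.2]), np.float64(165.9))
gate c [600.  -11.7] size [ 14.4 120.6] long-axis deg 81.24 z 142.5 2506
[[ -4.9  46.2]
 [  9.1 164. ]]
50 143.8
70 144.3
90 144.6
110 144.6
130 145.4
150 145.2
16.5083
```

The gate hangs level on the pin, with its top at 142.5 and its middle at jig y ≈ 105. Now I'll push the green unit.

```bash
cat >> fit.py <<'E'
def green():
    p=get_image("scene"); C=cloud(p); im=cv2.cvtColor(p["img"],cv2.COLOR_RGB2HSV)
    b=(abs(im[...,0].astype(int)-75)<20)&(im[...,1]>60)&(C[...,2]>10)&(C[...,0]>430)&(C[...,0]<760)&(abs(C[...,1]+110)<110)
    P=C[b]; j=Jinv(P); return np.percentile(j,[2,98],axis=0).round(1).tolist(),np.percentile(P[:,2],[2,98]).round(1)
E
python3 - <<'E'
from fit import *
rot=[np.pi,0,YAW]; y=2.2; z=122
print(green())
reach(J(-166,y,200),rot); move_straight(J(-166,y,z))
print("touch",move_straight(J(-135,y,z),velocity=25,contact_N=0.7)); x0=Jinv(state()["tcp_pos"])[0]; print(x0)
print(move_straight(J(40,y,z),velocity=60,contact_N=15),Jinv(state()["tcp_pos"]),state()["contact_force"]); print(green())
for x in range(44,64,3):
    r=move_straight(J(x,y,z),velocity=30,contact_N=15); hold(.15); g=green(); print(x,r,g)
    if r or g[1][1]<100: break
print(state()["time_s"])
E
```

```text
([[-129.0, -12.4], [-45.0, 27.2]], array([108.6, 115.6]))
touch True
-142.72331178921613
False [39.90012666  2.17220431] [-1.39795526 -0.08087463  0.98723611]
([[53.0, -12.9], [137.3, 26.4]], array([106.5, 114.6]))
44 False ([[58.3, -13.9], [142.3, 26.7]], array([107. , 115.8]))
47 False ([[60.5, -13.0], [144.8, 25.6]], array([106.2, 114.9]))
50 False ([[63.5, -13.3], [148.2, 25.7]], array([105.3, 115.2]))
53 False ([[68.4, -14.1], [152.4, 26.7]], array([100.7, 115.5]))
56 False ([[73.9, -13.9], [157.3, 26.5]], array([ 96.5, 116.6]))
59 False ([[79.1, -14.3], [160.8, 26.8]], array([ 77.3, 117.7]))
62 False ([[89.6, -14.2], [168.1, 27.0]], array([ 64.3, 116.7]))
25.3417
```

```bash
python3 - <<'E'
from fit import *
x,y=Jinv(state()["tcp_pos"]); z=122
move_straight(J(x-25,y,z),velocity=80); move_straight(J(x-45,y,230),velocity=200)
print(green())
reach(J(-80,-110,330),[np.pi,0,YAW]); print(green(),state()["time_s"])
p=get_image("wrist"); C=cloud(p); im=cv2.cvtColor(p["img"],cv2.COLOR_RGB2HSV)
for r in pinpoint(p,"nest")[:2]: q=at_z(p,*r["at"],60); print("nest",Jinv(q).round(1),r["confidence"])
m=(im[...,2]<75)&(abs(C[...,2]-60)<4)&(np.abs(Jinv(C)[...,0]+92)<75)&(np.abs(Jinv(C)[...,1])<39.5)
print("pad",np.percentile(Jinv(C[m]),[1,99],axis=0).round(1),m.sum())
H,S,V=[im[...,i].astype(int) for i in range(3)]
F=(420,570,-430,-300); m=rect(C,13,22,F); show("base",C[m])
n,L=cv2.connectedComponents((rect(C,47,58,F)).astype(np.uint8))
for i in range(1,n):
    if (L==i).sum()>300: show("top",C[L==i])
s=get_image("scene"); a=s["img"][210:330,220:390]; w=cv2.resize(p["img"],(400,300))
cv2.imwrite("pics/c5.png",np.hstack([cv2.resize(a,(425,300)),w[:,:375]])[...,::-1])
E
```

```text
([[113.9, -15.4], [175.8, 27.0]], array([ 44.5, 106.1]))
([[114.4, -15.1], [175.6, 26.7]], array([ 46. , 106.8])) 27.3583
nest [-85.8  -1.4] 0.79
pad [[-146.4  -37. ]
 [ -26.7   37.8]] 8319
base c [ 499.8 -364. ] size [ 70.1 110.9] long-axis deg 159.76 z 17.6 1781
top c [ 499.7 -364.7] size [43.3 90.4] long-axis deg 160.59 z 51.6 3444
```

View pics/c5.png

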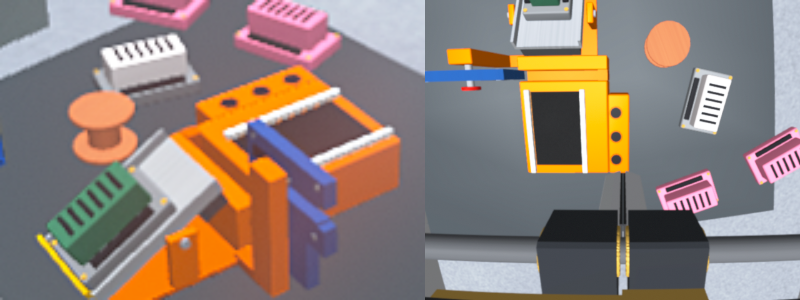

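The left view shows the green unit on the tipped tray against the yellow lip at (60,260). The gate hangs on the pin. The right view shows the nest pad empty at (557,128), and it comes out centred at about x = −87, y = 0. Now I'll pick and place the fresh unit.

```bash
python3 - <<'E'
from fit import *
c=[499.8,-364.3]; fy=np.radians(-19.9)
set_gripper(0.75)
reach([*c,140],[np.pi,0,fy]); print(move_straight([*c,47.5],velocity=70,contact_N=8))
set_gripper(0.0); s=state(); print(s["width"]*94,s["gripper_force"],s["contact_force"])
move_straight([*c,185],velocity=120)
rot=[np.pi,0,YAW]
reach(J(-87,0.2,185),rot); move_straight(J(-87,0.2,118),velocity=80)
p=get_image("wrist"); save(p,"w6.png"); print(state()["width"]*94,state()["time_s"])
C=cloud(p); j=Jinv(C)
E
```

```text
False
41.55225647124503 30.000119805336 [0.03638914 0.8432121  0.3273823 ]
41.37914906052916 35.0083
```

View pics/w6.png

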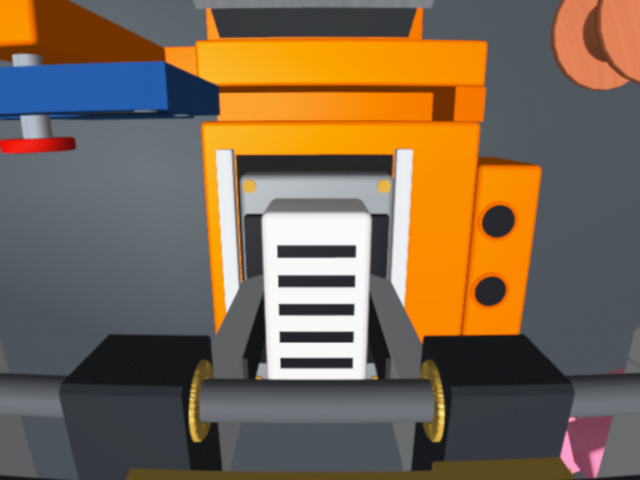

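The white unit is held square between the rails, with its base at columns 243–391 and the rails' inner faces at 236 and 393. I'll lower and release it.

```bash
python3 - <<'E'
from fit import *
print(move_straight(J(-87,0.2,106),velocity=20,contact_N=3),state()["tcp_pos"][2],state()["contact_force"])
set_gripper(0.62); move_straight(J(-87,0.2,210),velocity=100)
reach(J(-110,-90,330),[np.pi,0,YAW]); print(green())
p=get_image("wrist"); C=cloud(p); j=Jinv(C)
m=(abs(C[...,2]-112)<5)&(abs(j[...,0]+87)<80)&(abs(j[...,1])<60); P=C[m].copy(); show("fresh top",P); print(Jinv(P).min(0),Jinv(P).max(0))
m=(abs(C[...,2]-78)<4)&(abs(j[...,0]+87)<80)&(abs(j[...,1])<39); print("base",np.percentile(j[m],[1,99],axis=0).round(1),np.median(C[m][:,2]))
for r in pinpoint(p,"fresh_mid")[:2]: print(Jinv(at_z(p,*r["at"],86)),r["confidence"])
s=get_image("scene"); a=s["img"][210:330,220:390]
cv2.imwrite("pics/c7.png",np.hstack([cv2.resize(a,(425,300)),cv2.resize(p["img"],(400,300))[:,:375]])[...,::-1]); print(state()["time_s"])
E
```

```text
True 107.51286217618923 [-0.10843283 -0.22951317  5.53724807]
([[113.9, -15.3], [175.5, 26.7]], array([ 45.6, 105.9]))
fresh top c [ 496.2 -103.5] size [42.6 89.4] long-axis deg 171.22 z 111.7 4532
[-131.89934191  -21.94524405] [-42.34875689  20.70313784]
base [[-141.4  -35.6]
 [ -32.3   33.6]] 77.65105143379503
[-199.36955145 -219.6035352 ] 0.84
[-90.27484994  -0.17147002] 0.7
38.0667
```

View pics/c7.png

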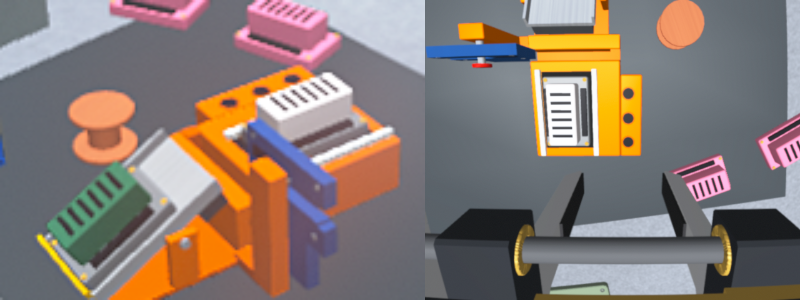

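The picture shows everything in place: the white unit flat and square on the pad at (562,113), the gate hanging on the pin, and the green unit against the lip. Handing in.

```bash
python3 -c "
from rig import *
print(job_done())"
```

```text
the job is handed in; nothing more can be done
None
```

I handed the job in at about 38 s: the gate hangs level on the pin, the green unit rests against the yellow lip on the tipped tray, and the white unit sits square on the nest pad; the yellow reference unit, meter and spool were not touched.

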